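# Right the fallen medium bottle and put it away in the paint caddy

### The arm

A 6-joint arm with a two-finger parallel gripper is mounted at the origin on the work surface. World frame = base frame: x ahead of the robot, y to its left, z up, the work surface at z = 0. Lengths are in m, angles in rad, forces in N, time in s.
With the tool pointing down it reaches from about 0.275 to 1 m from the base axis. Payload 8.4 kg.
Tool frame: the origin (TCP) lies midway between the tips of the shut fingers; the grasp point (between the pads) lies 19 mm behind it (ctrl.grip_depth is the distance from the TCP to the grasp point, in m); z points along the fingers, y is the line along which they close (so a half turn about z gives the same grasp; the last joint's range is limited). The gripper opens to 85 mm and grips with 20 to 120 N. Pads are 22 mm wide; open, the fingers measure 114 mm over their backs; the gripper's body (76 mm by 85 mm) begins 54 mm behind the grasp point. The pads swing forward as they close: fully open they stand 13 mm farther back than shut.
Start: joints at [1.3, 0.353, 1.633, -0, 1.155, -0.002], TCP at [0.166, 0.603, 0.202] pointing down, gripper open.
Joint ranges: [-2.63, 2.63], [-0.92, 2.1], [0.06, 2.66], [-1.3, 4.44], [0, 2.69], [-3.02, 3.02]. Speed limits (rad/s): [2.22, 2.22, 2.79, 3.14, 3.14, 3.14].

### API

Orientations are given as a rotation vector (axis times angle).
In Python, from plant import ctrl gives the robot as it stands.
- The arm moves only by the tool step_arm, never from a script. Its argument "plan" is a list of rows, each an object with "translation": the shift along the tool's x, y, z in m, a list of three; "yaw": the turn about the tool's z in degrees; "claw": the finger opening in m, from 0 to 0.0854. A call has 1 to 20 rows; each row is the pose to reach, as a shift and turn from the pose commanded when the call began, along the tool's axes at that moment; what a row does not reach only later rows make up. A row lasts 1/12 s, in which the tool goes at most 41.7 mm and 7.16 degrees, less where a joint would pass 70% of its speed; a pose out of reach is approached as far as the arm can. A call with a gripper value outside its range is refused whole. The fingers move at their own pace and stop on an object; "force" is the grip in N (left out, the last holds). Time passes only in rows, so rows that repeat a pose let the fingers close. It gives the time, the measured TCP pose, the force, the opening and the grip force at its end, in the units of the state.
- ctrl.read_state(): the state, without advancing time (a new reading comes with each control period).
- ctrl.grab_frame(name): name is "scene" or "top" or "wrist"; returns (picture, depth): 400x640x3 uint8, blue, green, red; 400x640 float32, m along the optical axis (not along the pixel's ray), 0 where there is no reading.
- ctrl.camera_params(name): a dict with "K" (3x3 intrinsics, pixels), "origin" and "rotation" of the camera in the world. Camera axes: x right, y up, looking along -z (the intrinsics and any distortion apply to the point x, -y, -z); pixel columns grow to the right and rows downward; lengths in m; the calibration is good to about 2 mm. The wrist camera is an equidistant fisheye: a pixel r from the principal point sees the ray r / f radians off the axis. A picture is of the moment at which its call begins: read the wrist's pose just before it. camera_params takes no time and is no camera call; for the wrist camera it gives the pose at the moment of the call.
- ctrl.hand_in(): hands the job in; it is judged then, once.
Trained networks look in the newest picture that a camera, given by its name, has taken for a name from the list of things; names that differ only in an ending like _2 or _b are one class to them, and where a whole thing is asked for, a point or a joint stands for the part that bears it (a point fixed in the world has none). Each returns a list of dicts, best first, with "confidence" (0 to 1); they miss things now and then, are a little off and sometimes report something else, mostly with a low value. They report only what shows in the picture. A call takes as long as a camera call. They do not tell look-alikes from the thing itself.
- ctrl.look_for(target, camera): "rect" ([centre column, centre row, width, height] as shares, 0 to 1, of the picture: columns of its width, rows of its height, round what is visible of it).
- ctrl.place_of(target, camera): "location" ([column, row] as shares, 0 to 1, of the picture: columns of its width, rows of its height: a listed point, or the origin of a listed thing).
The state is a dict: "t": time; "joint_pos": joint angles; "joint_vel": joint speeds; "effort": joint torques, N m; "position": TCP position; "eef_rot": TCP orientation; "contact_force": force on the tool from outside, world axes, zero at the start; "ft_torque": the same for the moment, N m; "opening": opening from 0.0 (shut) to 1.0 (fully open); "gripper_force": force on a finger pad.
Only numpy, scipy, OpenCV 4.12 (cv2) and the standard library are available. Lean on these libraries where they do the work, as an engineer would, in place of code of your own. Each camera call takes 0.05 s, during which the arm holds its last target. There are 200 camera calls.

### The job

The square white bottle has been knocked over: first make room for it by dropping the dried-out orange pot from the wooden caddy into the grey waste bin, then stand the bottle upright on the green mat and let go of it there, and finally take it again and set it down upright in the caddy compartment that has become free. Set the bottle down gently rather than letting it drop, and leave the other two pots in the caddy, the pumpkin and the chick where they are.

Things in the scene. Friction and masses are not known exactly. Their poses are not given: they have to be found in the camera images.
- bottle: White square bottle, 46 x 46 mm body 90 mm tall, a short shoulder to 100 mm, then a round blue cap 30 mm in diameter from 100 to 128 mm. Origin at the centre of its base, z along its axis from base to cap. It starts lying on one flat side on the mat, cap roughly towards the robot's left (+y, within about 50 degrees) (its z axis level, its origin then 23 mm above the mat's top). About 0.18 kg.
- dried_pot: A round small paint pot of orange plastic, dried out, to be thrown away, 36 mm diameter, 91 mm tall: body to 63 mm, above it a black cap 32 mm in diameter (63 to 91 mm). Origin at the centre of its underside, z up along its axis. Starts standing in one of the caddy's three compartments (which one varies).
- pot_center (a point): Middle of the dried-out orange pot, on its axis 45 mm above its underside.
- amber_pot: A round small paint pot of amber glass, which stays, 36 mm diameter, 91 mm tall: body to 63 mm, above it a white cap 32 mm in diameter (63 to 91 mm). Origin at the centre of its underside, z up along its axis. Starts standing in one of the caddy's three compartments (which one varies).
- green_pot: A round small paint pot of green glass, which stays, 36 mm diameter, 91 mm tall: body to 63 mm, above it a white cap 32 mm in diameter (63 to 91 mm). Origin at the centre of its underside, z up along its axis. Starts standing in one of the caddy's three compartments (which one varies).
- caddy: Open wooden caddy, fixed, 250 mm (x) by 85 mm (y), 45 mm tall, walls and floor 5 mm, divided along its x into three compartments of about 77 x 75 mm. Origin at the centre of its underside.
- cell0 (a point): Centre of the inner floor of the compartment at the -x end of the caddy; axes as the caddy's.
- cell1 (a point): Centre of the inner floor of the compartment in the middle of the caddy; axes as the caddy's.
- cell2 (a point): Centre of the inner floor of the compartment at the +x end of the caddy; axes as the caddy's.
- bin: Open square grey waste bin, fixed, 160 x 160 mm, 110 mm tall, walls 5 mm. Origin at the centre of its underside, z up.
- mat: Flat green cutting mat, fixed, 280 mm (x) by 240 mm (y), 3 mm thick. Origin at the centre of its underside.
- pumpkin: Small orange pumpkin ornament, about 54 mm wide and 50 mm tall, standing on the desk. Origin at the centre of its underside. To be left alone.
- chick: Small yellow chick ornament, about 60 mm wide and 56 mm tall, standing on the desk. Origin at the centre of its underside. To be left alone.
Not all that is in view belongs to the job. Of the things that look like the bin, the larger one is meant.

How it is judged:
By the outcome, as a careful person would: the job done as asked, in the order asked, and still so for the second after the job is handed in, with the robot touching nothing.
It also fails if it takes over 72 s, if anything falls off the work surface, if the arm or the gripper's body presses on something with over 40 N, if the wrist force passes 120 N, or if a joint passes its speed limit or range.

## Working session

There is one attempt and no reset: what is moved stays moved. The work goes in short steps, Python scripts to look and compute and a tool call to move; the robot and the scene stay as the last step left them, time stands still between calls to the robot, and variables do not carry over. Pictures are saved under pics/ and viewed, at most 10 in all, crops included, and the job is handed in when it is done.

Besides the shell and the picture viewer there is one more tool, called after "Emit:" by a JSON object that holds its "fn" and its "kwargs". step_arm: Moves the arm, as the interface text tells. Its arguments: {"type":"object","properties":{"plan":{"type":"array","items":{"type":"object","properties":{"translation":{"type":"array","items":{"type":"number"}},"yaw":{"type":"number"},"claw":{"type":"number"}}}},"force":{"type":"number"}},"required":["plan"]}

```bash
mkdir -p pics; ls; cat > h.py <<'E'
import numpy as np, cv2
from plant import ctrl
def world(cam,u,v,d,P):
    K=np.array(P["K"]);p=np.array([(u-K[0,2])/K[0,0],-(v-K[1,2])/K[1,1],-1])*d
    return np.array(P["origin"])+np.array(P["rotation"])@p
def cloud(cam):
    im,d=ctrl.grab_frame(cam);P=ctrl.camera_params(cam);K=np.array(P["K"])
    v,u=np.mgrid[0:400,0:640]
    p=np.stack([(u-K[0,2])/K[0,0]*d,-(v-K[1,2])/K[1,1]*d,-d],-1)
    return im,d,p@np.array(P["rotation"]).T+np.array(P["origin"])
E
python3 - <<'E'
from h import *
for c in ["top","scene"]:
    im,d,W=cloud(c); cv2.imwrite(f"pics/{c}0.png",im)
    np.savez(f"{c}0.npz",im=im,d=d,W=W)
    P=ctrl.camera_params(c);print(c,P["origin"],np.round(P["rotation"],2).tolist(),P["K"])
    for n in ["bottle","dried_pot","amber_pot","green_pot","caddy","bin","mat","pumpkin","chick"]:
        for r in ctrl.look_for(n,c)[:3]:
            u,v=int(r["rect"][0]*640),int(r["rect"][1]*400)
            print(c,n,round(r["confidence"],2),u,v,np.round(np.array(r["rect"][2:])*[640,400]),np.round(W[v,u],3))
E
```

```text
picsTraceback (most recent call last):
  File "<stdin>", line 3, in <module>
  File "h.py", line 10, in cloud
    return im,d,p@np.array(P["rotation"]).T+np.array(P["origin"])
                ~~~~~~~~~~~~~~~~~~~~~~~~~~~^~~~~~~~~~~~~~~~~~~~~~
ValueError: operands could not be broadcast together with shapes (400,640) (3,)
```

```bash
cat > h.py <<'E'
import numpy as np, cv2
from plant import ctrl
from scipy.spatial.transform import Rotation as R
def rot(P): return R.from_rotvec(np.ravel(P["rotation"])).as_matrix()
def cloud(cam):
    im,d=ctrl.grab_frame(cam);P=ctrl.camera_params(cam);K=np.array(P["K"])
    v,u=np.mgrid[0:400,0:640]
    p=np.stack([(u-K[0,2])/K[0,0]*d,-(v-K[1,2])/K[1,1]*d,-d],-1)
    return im,d,p@rot(P).T+np.array(P["origin"])
E
python3 - <<'E'
from h import *
for c in ["top","scene"]:
    im,d,W=cloud(c); cv2.imwrite(f"pics/{c}0.png",im)
    np.savez(f"{c}0.npz",im=im,d=d,W=W)
    P=ctrl.camera_params(c);print(c,P)
    for n in ["bottle","dried_pot","amber_pot","green_pot","caddy","bin","mat","pumpkin","chick"]:
        for r in ctrl.look_for(n,c)[:3]:
            u,v=int(r["rect"][0]*640),int(r["rect"][1]*400)
            print(c,n,round(r["confidence"],2),u,v,np.round(np.array(r["rect"][2:])*[640,400]),np.round(W[v,u],3))
E
```

```text
top {'K': array([[368.69975021,   0.        , 315.82575061],
       [  0.        , 368.69975021, 205.38375379],
       [  0.        ,   0.        ,   1.        ]]), 'origin': array([ 0.42985956, -0.01012521,  0.88746268]), 'rotation': array([ 0.14448508, -0.15877365, -1.58677657])}
top bottle 0.98 326 265 [56. 41.] [ 0.456 -0.039  0.05 ]
top dried_pot 0.88 194 271 [28. 16.] [0.448 0.241 0.097]
top amber_pot 0.84 196 198 [26. 20.] [0.608 0.246 0.088]
top caddy 0.86 197 234 [ 46. 112.] [0.528 0.24  0.088]
top bin 0.89 431 160 [68. 65.] [ 0.712 -0.312  0.002]
top bin 0.58 471 249 [95. 84.] [ 0.488 -0.389  0.004]
top mat 0.65 327 247 [102. 121.] [ 0.5   -0.045  0.003]
top pumpkin 0.78 308 143 [16. 28.] [ 0.748 -0.004  0.044]
top pumpkin 0.26 196 198 [22. 19.] [0.608 0.246 0.088]
top chick 0.85 361 150 [26. 30.] [ 0.726 -0.13   0.049]
top chick 0.33 470 249 [95. 82.] [ 0.488 -0.386  0.006]
scene {'K': array([[448.65342332,   0.        , 326.18978051],
       [  0.        , 448.65342332, 202.11696227],
       [  0.        ,   0.        ,   1.        ]]), 'origin': array([ 1.00367858, -0.42
[... 188 characters left out ...]
42 0.065]
scene dried_pot 0.51 374 148 [88. 64.] [0.557 0.241 0.035]
scene amber_pot 0.8 396 152 [16. 28.] [0.627 0.246 0.076]
scene green_pot 0.82 371 140 [10. 29.] [0.546 0.237 0.065]
scene caddy 0.87 372 147 [89. 60.] [0.552 0.238 0.039]
scene bin 0.92 267 316 [70. 79.] [ 0.687 -0.293  0.003]
scene bin 0.62 185 269 [107. 106.] [ 0.453 -0.356  0.008]
scene bin 0.48 372 147 [86. 64.] [0.552 0.238 0.039]
scene mat 0.85 290 213 [132. 119.] [ 0.524 -0.061  0.003]
scene pumpkin 0.75 370 249 [22. 20.] [ 0.758 -0.007  0.04 ]
scene pumpkin 0.45 372 149 [87. 60.] [0.553 0.238 0.03 ]
scene chick 0.84 333 281 [25. 26.] [ 0.752 -0.135  0.051]
scene chick 0.43 289 209 [136. 116.] [ 0.512 -0.054  0.001]
```

View pics/top0.png

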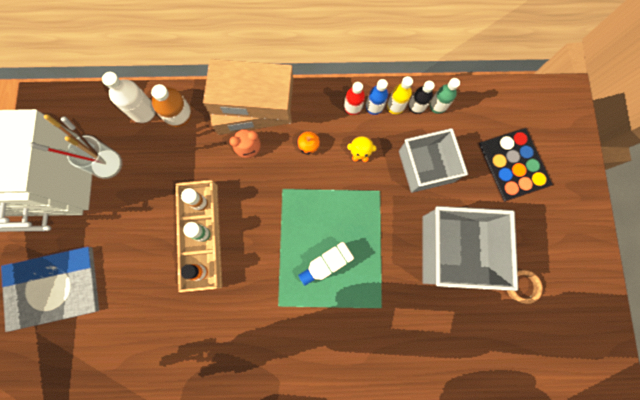

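View pics/scene0.png

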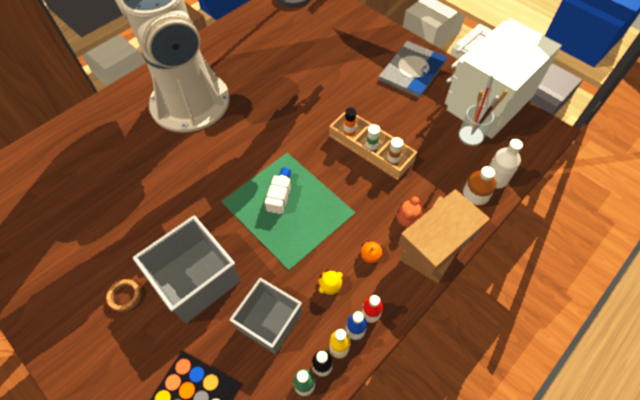

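The orange pot with the black cap is at top (194,271), in the -x compartment (cell0). The amber and green pots have white caps at (193,198) and (196,231). Two boxes look like the bin: (432,160), 68 px, and (470,249), 95 px. The larger, (470,249), is the one meant. The bottle lies at (327,264) with its blue cap at (306,278).

```bash
python3 - <<'E'
from h import *
z=np.load("top0.npz");W=z["W"];im=z["im"].astype(int);d=z["d"]
ok=d>0
def reg(c0,c1,r0,r1):
    m=np.zeros((400,640),bool);m[r0:r1,c0:c1]=1;return m&ok
for n,b in dict(dried=(178,215,258,290),mid=(178,215,218,246),far=(178,215,182,215)).items():
    m=reg(*b)&(W[...,2]>.07);p=W[m];t=p[p[:,2]>np.percentile(p[:,2],90)-.006]
    print(n,t.mean(0).round(4),t.min(0).round(3),t.max(0).round(3),len(t))
m=reg(420,522,204,295)&(W[...,2]>.095);p=W[m];print("bin",p.min(0).round(3),p.max(0).round(3),cv2.minAreaRect(p[:,:2].astype(np.float32)))
m=reg(170,222,175,298)&(W[...,2]>.035)&(W[...,2]<.05);p=W[m];print("caddy",cv2.minAreaRect(p[:,:2].astype(np.float32)))
m=reg(284,378,200,300)&(W[...,2]>.03);p=W[m];q=im[m];blue=(q[:,0]-q[:,2]>40)
print("bottle body",cv2.minAreaRect(p[~blue,:2].astype(np.float32)),np.percentile(p[~blue,2],[50,95]))
print("cap",p[blue].mean(0),cv2.minAreaRect(p[blue,:2].astype(np.float32)),p[blue,2].max(),blue.sum())
t=p[(~blue)&(p[:,2]>.044)];print("bodytop",cv2.minAreaRect(t[:,:2].astype(np.float32)))
m=reg(284,378,200,300)&(W[...,2]<.01);print("mat z",np.median(W[m][:,2]))
s=ctrl.read_state();print(s["position"],R.from_rotvec(s["eef_rot"]).as_matrix().round(3).tolist(),s["opening"])
top=z["im"];cv2.imwrite("pics/crop1.png",cv2.hconcat([cv2.resize(top[175:300,165:225],None,fx=4,fy=4),cv2.resize(top[200:325,415:530],None,fx=4,fy=4)]))
E
```

```text
dried [0.4482 0.2546 0.0967] [0.434 0.239 0.093] [0.463 0.271 0.1  ] 185
mid [0.5368 0.2514 0.0969] [0.522 0.236 0.093] [0.551 0.266 0.1  ] 169
far [0.6119 0.2601 0.0967] [0.597 0.245 0.093] [0.627 0.276 0.101] 167
bin [ 0.395 -0.44   0.095] [ 0.574 -0.262  0.119] ((0.4844868779182434, -0.3518272936344147), (0.16848887503147125, 0.1679009646177292), 85.5411376953125)
caddy ((0.5334542393684387, 0.25749391317367554), (0.2510544955730438, 0.08643918484449387), 4.216433048248291)
bottle body ((0.4642270505428314, -0.04765692725777626), (0.04651758074760437, 0.10076241940259933), 31.68592643737793) [0.04968976 0.05210797]
cap [0.43085354 0.0072009  0.03885143] ((0.43074068427085876, 0.007195319980382919), (0.028204098343849182, 0.0270072054117918), 32.175209045410156) 0.04533873321581905 153
bodytop ((0.4656831920146942, -0.050062552094459534), (0.04646861553192139, 0.09470684081315994), 31.68592643737793)
mat z 0.003802462024973585
[0.16597537 0.60255884 0.20177609] [[-0.964, 0.266, 0.0], [0.266, 0.964, 0.0], [-0.0, 0.0, -1.0]] 1.0000576500985394
```

View pics/crop1.png

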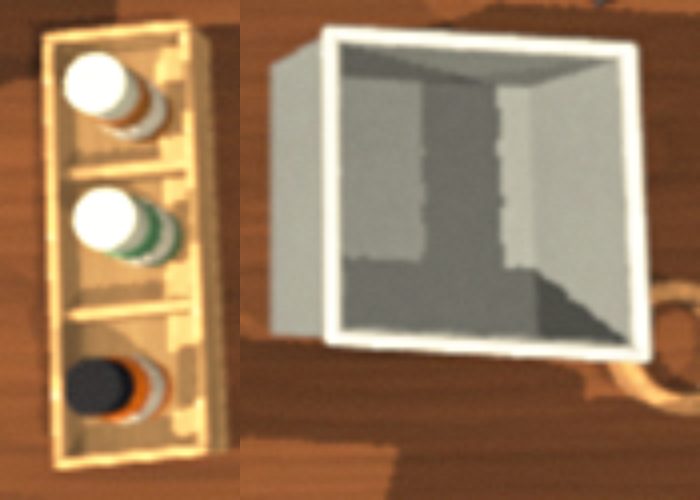

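The crop confirms it: black cap on an orange body at (100,385), in the -x compartment, and the larger bin on the right. Moving above the pot.

Emit:
{"fn": "step_arm", "kwargs": {"plan": [{"translation":[-0.364,-0.26,0.04],"yaw":0,"claw":0.085},{"translation":[-0.364,-0.26,0.04],"yaw":0,"claw":0.085},{"translation":[-0.364,-0.26,0.04],"yaw":0,"claw":0.085},{"translation":[-0.364,-0.26,0.04],"yaw":0,"claw":0.085},{"translation":[-0.364,-0.26,0.04],"yaw":0,"claw":0.085},{"translation":[-0.364,-0.26,0.04],"yaw":0,"claw":0.085},{"translation":[-0.364,-0.26,0.04],"yaw":0,"claw":0.085},{"translation":[-0.364,-0.26,0.04],"yaw":0,"claw":0.085},{"translation":[-0.364,-0.26,0.04],"yaw":0,"claw":0.085},{"translation":[-0.364,-0.26,0.04],"yaw":0,"claw":0.085},{"translation":[-0.364,-0.26,0.04],"yaw":0,"claw":0.085},{"translation":[-0.364,-0.26,0.04],"yaw":0,"claw":0.085},{"translation":[-0.364,-0.26,0.04],"yaw":0,"claw":0.085},{"translation":[-0.364,-0.26,0.04],"yaw":0,"claw":0.085},{"translation":[-0.364,-0.26,0.04],"yaw":0,"claw":0.085}], "force": 40}}

```text
t: 2.3
position: [0.4473, 0.256, 0.1619]
eef_rot: [-0.42, -3.113, -0.0]
contact_force: [0.3, 0.1, 0.5]
opening: 0.996
gripper_force: 0.0
```

Emit:
{"fn": "step_arm", "kwargs": {"plan": [{"translation":[0,0,0.04],"yaw":0,"claw":0.085},{"translation":[0,0,0.08],"yaw":0,"claw":0.085},{"translation":[0,0,0.094],"yaw":0,"claw":0.085},{"translation":[0,0,0.094],"yaw":0,"claw":0.085},{"translation":[0,0,0.094],"yaw":0,"claw":0.02},{"translation":[0,0,0.094],"yaw":0,"claw":0.02},{"translation":[0,0,0.094],"yaw":0,"claw":0.02},{"translation":[0,0,0.094],"yaw":0,"claw":0.02},{"translation":[0,0,0.094],"yaw":0,"claw":0.02},{"translation":[0,0,0.094],"yaw":0,"claw":0.02},{"translation":[0,0,0.094],"yaw":0,"claw":0.02},{"translation":[0,0,0.094],"yaw":0,"claw":0.02}], "force": 40}}

```text
t: 3.3
position: [0.448, 0.2552, 0.068]
eef_rot: [0.421, 3.113, 0.0]
contact_force: [-0.2, 0.0, -0.1]
opening: 0.237
gripper_force: 0.0
```

```bash
python3 - <<'E'
from h import *
w,_=ctrl.grab_frame("wrist");s,_=ctrl.grab_frame("scene");st=ctrl.read_state();print(st["opening"],st["gripper_force"])
cv2.imwrite("pics/a1.png",cv2.vconcat([cv2.resize(w,(480,300)),cv2.resize(s[60:210,290:530],(480,300))]))
E
```

```text
0.23372386451300625 0.0
```

View pics/a1.png

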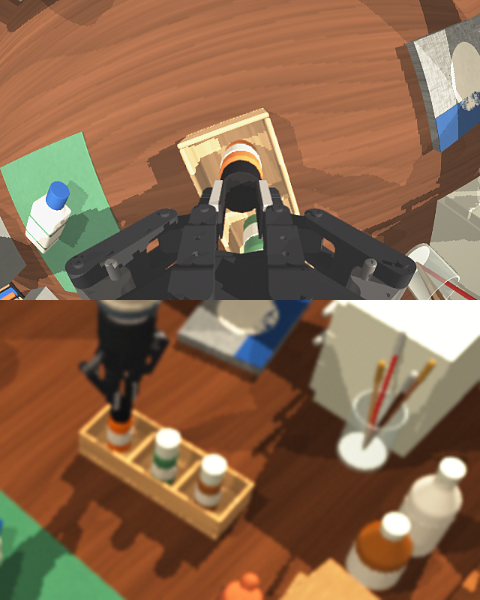

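The wrist view shows the black cap at (240,190), ahead of the pads at (212,195) and (265,195). The fingers closed behind it on the +x side without gripping. I'll measure the pot from the wrist depth.

```bash
cat >> h.py <<'E'
def wcloud():
    P=ctrl.camera_params("wrist");im,d=ctrl.grab_frame("wrist");K=np.array(P["K"])
    v,u=np.mgrid[0:400,0:640];x=(u-K[0,2])/K[0,0];y=(v-K[1,2])/K[1,1]
    r=np.hypot(x,y);k=np.tan(np.minimum(r,1.5))/np.maximum(r,1e-9)
    p=np.stack([x*k*d,-y*k*d,-d],-1)
    return im,d,p@rot(P).T+np.array(P["origin"])
E
python3 - <<'E'
from h import *
im,d,W=wcloud();P=ctrl.camera_params("wrist");print(P["K"],P["origin"],rot(P).round(2).tolist())
cv2.imwrite("pics/w2.png",cv2.resize(im[170:360,220:430],None,fx=2.8,fy=2.8))
for v in range(180,290,6): print(v,[tuple(W[v,u].round(3)) for u in (310,320,330)],im[v,320])
for (u,v) in [(282,260),(353,260),(282,275),(353,275)]: print(u,v,W[v,u].round(3),im[v,u])
E
```

```text
[[309.70691629   0.         320.54159229]
 [  0.         309.70691629 203.58518877]
 [  0.           0.           1.        ]] [0.38237618 0.27392684 0.23973455] [[0.27, -0.93, -0.26], [0.96, 0.26, 0.07], [-0.0, -0.27, 0.96]]
180 [(np.float64(0.424), np.float64(0.254), np.float64(0.006)), (np.float64(0.426), np.float64(0.261), np.float64(0.006)), (np.float64(0.429), np.float64(0.269), np.float64(0.005))] [112 157 202]
186 [(np.float64(0.429), np.float64(0.252), np.float64(0.005)), (np.float64(0.431), np.float64(0.26), np.float64(0.004)), (np.float64(0.433), np.float64(0.267), np.float64(0.006))] [118 164 206]
192 [(np.float64(0.431), np.float64(0.252), np.float64(0.017)), (np.float64(0.43), np.float64(0.26), np.float64(0.028)), (np.float64(0.434), np.float64(0.267), np.float64(0.02))] [242 254 250]
198 [(np.float64(0.43), np.float64(0.253), np.float64(0.04)), (np.float64(0.431), np.float64(0.26), np.float64(0.044)), (np.float64(0.433), np.float64(0.266), np.float64(0.041))] [220 240 244]
204 [(np.float64(0.431), np.float64(0.253), np.float64(0.052)), (np.float64(0.432), np.float64(0.
[... 2262 characters left out ...]
p.float64(0.096)), (np.float64(0.458), np.float64(0.253), np.float64(0.096)), (np.float64(0.46), np.float64(0.258), np.float64(0.096))] [40 39 38]
282 [(np.float64(0.461), np.float64(0.246), np.float64(0.095)), (np.float64(0.462), np.float64(0.252), np.float64(0.096)), (np.float64(0.464), np.float64(0.257), np.float64(0.095))] [28 23 19]
288 [(np.float64(0.516), np.float64(0.227), np.float64(0.005)), (np.float64(0.519), np.float64(0.236), np.float64(0.005)), (np.float64(0.521), np.float64(0.244), np.float64(0.005))] [185 241 247]
282 260 [0.433 0.243 0.124] [197 214 225]
353 260 [0.44  0.272 0.124] [187 202 213]
282 275 [0.432 0.245 0.139] [56 53 54]
353 275 [0.442 0.271 0.134] [247 254 255]
```

View pics/w2.png

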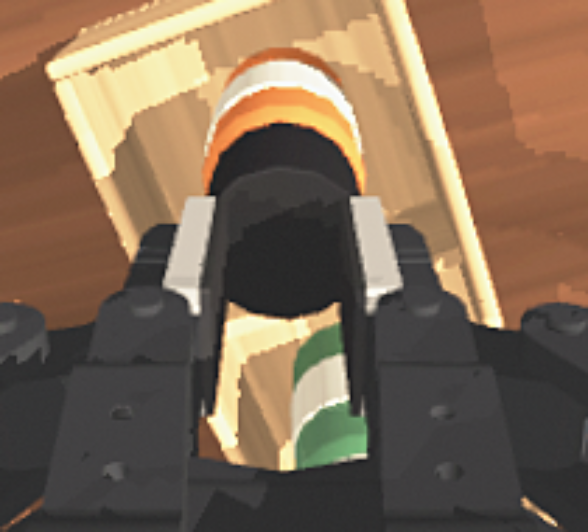

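The pads do flank the cap, which is centred at (0.448,0.256), so the opening scale simply isn't tight yet. I'll close further.

Emit:
{"fn": "step_arm", "kwargs": {"plan": [{"translation":[0,0,0],"yaw":0,"claw":0.0},{"translation":[0,0,0],"yaw":0,"claw":0.0},{"translation":[0,0,0],"yaw":0,"claw":0.0},{"translation":[0,0,0],"yaw":0,"claw":0.0},{"translation":[0,0,0],"yaw":0,"claw":0.0}], "force": 40}}

```text
t: 3.87
position: [0.4479, 0.2552, 0.0678]
eef_rot: [-0.421, -3.113, 0.0]
contact_force: [0.5, -0.0, 0.3]
opening: -0.001
gripper_force: 0.0
```

```bash
python3 - <<'E'
from h import *
im,d,W=wcloud()
si,sd,SW=cloud("scene")
z=np.load("scene0.npz")["W"]
m=(np.abs(SW-z).max(-1)>.02)&(sd>0)&(abs(SW[...,0]-.448)<.08)&(abs(SW[...,1]-.255)<.08)
for a in np.arange(.04,.26,.02):
    k=m&(SW[...,2]>=a)&(SW[...,2]<a+.02)
    if k.any(): print(round(a,2),k.sum(),SW[k].min(0).round(3),SW[k].max(0).round(3))
cv2.imwrite("pics/a3.png",cv2.vconcat([cv2.resize(im[170:360,200:450],(500,380)),cv2.resize(si[60:160,300:425],(500,400))])[:600*2:1][:,:])
i=cv2.imread("pics/a3.png");cv2.imwrite("pics/a3.png",cv2.resize(i,(384,600)))
for v in range(220,300,8): print(v,[W[v,u].round(3).tolist() for u in (290,300,320,340,350)])
E
```

```text
0.1 18 [0.443 0.24  0.105] [0.462 0.267 0.119]
0.12 44 [0.442 0.239 0.12 ] [0.466 0.265 0.14 ]
0.14 121 [0.431 0.211 0.141] [0.471 0.297 0.16 ]
0.16 139 [0.445 0.197 0.16 ] [0.477 0.306 0.18 ]
0.18 232 [0.423 0.194 0.18 ] [0.478 0.315 0.2  ]
0.2 93 [0.432 0.211 0.2  ] [0.474 0.29  0.22 ]
0.22 117 [0.431 0.216 0.22 ] [0.488 0.273 0.24 ]
0.24 171 [0.429 0.215 0.24 ] [0.488 0.274 0.26 ]
220 [[0.451, 0.229, 0.005], [0.435, 0.246, 0.065], [0.433, 0.259, 0.082], [0.441, 0.269, 0.067], [0.464, 0.276, 0.005]]
228 [[0.458, 0.227, 0.004], [0.435, 0.248, 0.081], [0.433, 0.26, 0.095], [0.44, 0.269, 0.083], [0.471, 0.274, 0.004]]
236 [[0.465, 0.225, 0.004], [0.434, 0.249, 0.095], [0.437, 0.259, 0.096], [0.439, 0.268, 0.096], [0.477, 0.272, 0.005]]
244 [[0.471, 0.223, 0.005], [0.438, 0.248, 0.096], [0.437, 0.259, 0.106], [0.444, 0.267, 0.096], [0.485, 0.271, 0.005]]
252 [[0.478, 0.221, 0.005], [0.438, 0.249, 0.108], [0.437, 0.259, 0.115], [0.442, 0.267, 0.108], [0.449, 0.271, 0.096]]
260 [[0.485, 0.219, 0.006], [0.439, 0.249, 0.114], [0.437, 0.259, 0.123], [0.443, 0.266, 0.114], [0.444, 0.27, 0.115]]
268 [[0.437, 0.246, 0.124], [0.439, 0.249, 0.122], [0.437, 0.259, 0.13], [0.443, 0.266, 0.123], [0.444, 0.27, 0.123]]
276 [[0.433, 0.248, 0.138], [0.432, 0.252, 0.142], [0.438, 0.258, 0.135], [0.437, 0.266, 0.141], [0.439, 0.27, 0.138]]
284 [[0.433, 0.249, 0.145], [0.434, 0.252, 0.146], [0.442, 0.257, 0.134], [0.438, 0.266, 0.145], [0.439, 0.269, 0.144]]
292 [[0.434, 0.249, 0.149], [0.434, 0.253, 0.151], [0.445, 0.256, 0.134], [0.438, 0.265, 0.15], [0.439, 0.269, 0.15]]
```

View pics/a3.png

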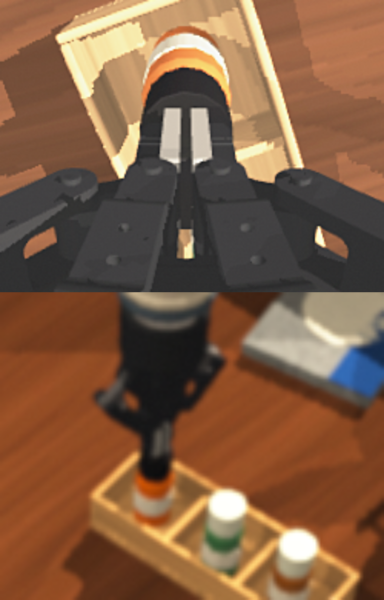

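Tips are at z≈0.10 in both cameras, against a reported 0.068. The real fingertips sit about 33 mm higher than the reported TCP, so they closed above the cap, and I'll correct for this from here on. Next: open, descend 33 mm, close.

Emit:
{"fn": "step_arm", "kwargs": {"plan": [{"translation":[0,0,0],"yaw":0,"claw":0.085},{"translation":[0,0,0],"yaw":0,"claw":0.085},{"translation":[0,0,0],"yaw":0,"claw":0.085},{"translation":[0,0,0],"yaw":0,"claw":0.085},{"translation":[0,0,0],"yaw":0,"claw":0.085},{"translation":[0,0,0.01],"yaw":0,"claw":0.085},{"translation":[0,0,0.02],"yaw":0,"claw":0.085},{"translation":[0,0,0.034],"yaw":0,"claw":0.085},{"translation":[0,0,0.034],"yaw":0,"claw":0.085},{"translation":[0,0,0.034],"yaw":0,"claw":0.01},{"translation":[0,0,0.034],"yaw":0,"claw":0.01},{"translation":[0,0,0.034],"yaw":0,"claw":0.01},{"translation":[0,0,0.034],"yaw":0,"claw":0.01},{"translation":[0,0,0.034],"yaw":0,"claw":0.01},{"translation":[0,0,0.034],"yaw":0,"claw":0.01}], "force": 40}}

```text
t: 5.22
position: [0.4483, 0.2554, 0.0344]
eef_rot: [0.421, 3.112, 0.001]
contact_force: [-0.4, -0.6, 6.0]
opening: 0.367
gripper_force: 39.0
```

Gripped (31 mm, 39 N). Lift and carry to the bin.

Emit:
{"fn": "step_arm", "kwargs": {"plan": [{"translation":[0,0,-0.04],"yaw":0,"claw":0.01},{"translation":[0,0,-0.08],"yaw":0,"claw":0.01},{"translation":[0,0,-0.12],"yaw":0,"claw":0.01},{"translation":[0,0,-0.16],"yaw":0,"claw":0.01},{"translation":[-0.005,-0.02,-0.18],"yaw":0,"claw":0.01},{"translation":[-0.196,-0.576,-0.18],"yaw":0,"claw":0.01},{"translation":[-0.196,-0.576,-0.18],"yaw":0,"claw":0.01},{"translation":[-0.196,-0.576,-0.18],"yaw":0,"claw":0.01},{"translation":[-0.196,-0.576,-0.18],"yaw":0,"claw":0.01},{"translation":[-0.196,-0.576,-0.18],"yaw":0,"claw":0.01},{"translation":[-0.196,-0.576,-0.18],"yaw":0,"claw":0.01},{"translation":[-0.196,-0.576,-0.18],"yaw":0,"claw":0.01},{"translation":[-0.196,-0.576,-0.18],"yaw":0,"claw":0.01},{"translation":[-0.196,-0.576,-0.18],"yaw":0,"claw":0.01},{"translation":[-0.196,-0.576,-0.18],"yaw":0,"claw":0.01},{"translation":[-0.196,-0.576,-0.18],"yaw":0,"claw":0.01},{"translation":[-0.196,-0.576,-0.18],"yaw":0,"claw":0.01},{"translation":[-0.196,-0.576,-0.18],"yaw":0,"claw":0.01},{"translation":[-0.196,-0.576,-0.18],"yaw":0,"claw":0.01},{"translation":[-0.196,-0.576,-0.18],"yaw":0,"claw":0.01}]}}

```text
t: 6.88
position: [0.4839, -0.3584, 0.2138]
eef_rot: [0.425, 3.111, -0.005]
contact_force: [-0.4, 1.3, -0.8]
opening: 0.366
gripper_force: 39.4
```

Emit:
{"fn": "step_arm", "kwargs": {"plan": [{"translation":[0,0,0.03],"yaw":0,"claw":0.01},{"translation":[0,0,0.06],"yaw":0,"claw":0.01},{"translation":[0,0,0.09],"yaw":0,"claw":0.01},{"translation":[0,0,0.12],"yaw":0,"claw":0.01},{"translation":[0,0,0.15],"yaw":0,"claw":0.01},{"translation":[0,0,0.15],"yaw":0,"claw":0.01},{"translation":[0,0,0.15],"yaw":0,"claw":0.085},{"translation":[0,0,0.15],"yaw":0,"claw":0.085},{"translation":[0,0,0.15],"yaw":0,"claw":0.085},{"translation":[0,0,0.15],"yaw":0,"claw":0.085},{"translation":[0,0,0.15],"yaw":0,"claw":0.085},{"translation":[0,0,0.15],"yaw":0,"claw":0.085},{"translation":[0,0,0.1],"yaw":0,"claw":0.085},{"translation":[0,0,0.06],"yaw":0,"claw":0.085},{"translation":[0,0,0.02],"yaw":0,"claw":0.085},{"translation":[0,0,0.0],"yaw":0,"claw":0.085}]}}

```text
t: 8.22
position: [0.4851, -0.353, 0.2188]
eef_rot: [0.42, 3.109, -0.004]
contact_force: [0.8, -1.4, 1.3]
opening: 0.995
gripper_force: 0.0
```

Emit:
{"fn": "step_arm", "kwargs": {"plan": [{"translation":[0.15,0.334,0.0],"yaw":43,"claw":0.085},{"translation":[0.15,0.334,0.0],"yaw":43,"claw":0.085},{"translation":[0.15,0.334,0.0],"yaw":43,"claw":0.085},{"translation":[0.15,0.334,0.0],"yaw":43,"claw":0.085},{"translation":[0.15,0.334,0.0],"yaw":43,"claw":0.085},{"translation":[0.15,0.334,0.0],"yaw":43,"claw":0.085},{"translation":[0.15,0.334,0.0],"yaw":43,"claw":0.085},{"translation":[0.15,0.334,0.0],"yaw":43,"claw":0.085},{"translation":[0.15,0.334,0.0],"yaw":43,"claw":0.085},{"translation":[0.15,0.334,0.08],"yaw":43,"claw":0.085},{"translation":[0.15,0.334,0.12],"yaw":43,"claw":0.085},{"translation":[0.15,0.334,0.16],"yaw":43,"claw":0.085},{"translation":[0.15,0.334,0.16],"yaw":43,"claw":0.085},{"translation":[0.15,0.334,0.16],"yaw":43,"claw":0.085},{"translation":[0.15,0.334,0.16],"yaw":43,"claw":0.085}]}}

```text
t: 9.47
position: [0.4267, 0.0097, 0.0533]
eef_rot: [-1.531, -2.739, 0.003]
contact_force: [-0.5, 1.0, -0.5]
opening: 0.997
gripper_force: 0.0
```

```bash
python3 - <<'E'
from h import *
im,d,W=wcloud();s=ctrl.read_state();print(s["position"],s["eef_rot"],s["contact_force"])
q=im.astype(int);m=(q[...,0]-q[...,2]>40)&(d>0)&(W[...,2]>.02)&(W[...,2]<.06)&(abs(W[...,0]-.43)<.05)&(abs(W[...,1])<.06)
p=W[m];print("cap",p.mean(0),p.min(0),p.max(0),m.sum(),cv2.minAreaRect(p[:,:2].astype(np.float32)))
ti,td,TW=cloud("top")
k=(TW[...,2]>.004)&(td>0)&(abs(TW[...,0]-.48)<.06)&(abs(TW[...,1]+.35)<.06);print("in bin",TW[k].mean(0),TW[k].max(0),(k).sum(),ti[k].mean(0))
for n in ["dried_pot"]: print(ctrl.look_for(n,"top")[:2])
cv2.imwrite("pics/b1.png",cv2.vconcat([im[60:400,120:520],cv2.resize(ti[190:310,280:540],(400,185))]))
E
```

```text
[0.42839796 0.00965054 0.05478197] [-1.53275410e+00 -2.74213895e+00  1.55687803e-04] [ 0.4524871  -0.08026707  0.61771936]
cap [0.43047251 0.00958297 0.03661272] [ 0.4126682  -0.01309403  0.02040316] [0.45009836 0.02650681 0.0424454 ] 1971 ((0.4320497512817383, 0.007253618910908699), (0.029110372066497803, 0.030309921130537987), 32.86808776855469)
in bin [ 0.47761665 -0.35466092  0.02098151] [ 0.53998491 -0.30843012  0.10003263] 1852 [ 92.20950324 104.76781857 112.31695464]
[{'rect': [0.7252, 0.6264, 0.0511, 0.0537], 'confidence': 0.85}, {'rect': [0.3044, 0.5792, 0.0391, 0.0595], 'confidence': 0.51}]
```

View pics/b1.png

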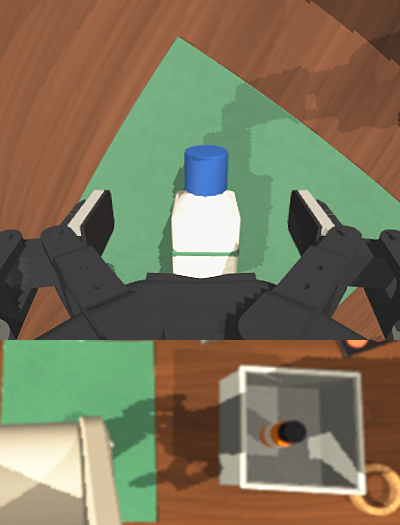

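The orange pot lies in the bin (285,433), and the wrist view shows the blue cap (206,170) centred between the open fingers. Descend and grip the cap lightly.

Emit:
{"fn": "step_arm", "kwargs": {"plan": [{"translation":[0,0,0.03],"yaw":0,"claw":0.085},{"translation":[0,0,0.05],"yaw":0,"claw":0.085},{"translation":[0,0,0.07],"yaw":0,"claw":0.085},{"translation":[0,0,0.08],"yaw":0,"claw":0.085},{"translation":[0,0,0.08],"yaw":0,"claw":0.085},{"translation":[0,0,0.08],"yaw":0,"claw":0.04},{"translation":[0,0,0.08],"yaw":0,"claw":0.04},{"translation":[0,0,0.08],"yaw":0,"claw":0.04},{"translation":[0,0,0.08],"yaw":0,"claw":0.04},{"translation":[0,0,0.08],"yaw":0,"claw":0.04}], "force": 20}}

```text
t: 10.45
position: [0.4285, 0.0097, -0.0255]
eef_rot: [1.532, 2.741, 0.001]
contact_force: [-0.1, 0.2, 0.2]
opening: 0.469
gripper_force: 0.0
```

Emit:
{"fn": "step_arm", "kwargs": {"plan": [{"translation":[0,0,0],"yaw":0,"claw":0.015},{"translation":[0,0,0],"yaw":0,"claw":0.015},{"translation":[0,0,0],"yaw":0,"claw":0.015},{"translation":[0,0,0],"yaw":0,"claw":0.015},{"translation":[0,0,0],"yaw":0,"claw":0.015}], "force": 20}}

```text
t: 10.87
position: [0.4282, 0.0098, -0.026]
eef_rot: [1.533, 2.742, 0.001]
contact_force: [0.1, 2.4, 5.1]
opening: 0.343
gripper_force: 20.2
```

```bash
python3 - <<'E'
from h import *
s=ctrl.read_state();Rm=R.from_rotvec(s["eef_rot"]).as_matrix();print(Rm.round(3).tolist())
a=np.array([-.5253,.851,0]);print("axis in tool",Rm.T@a)
# arc: grip at axial 117, edge pivot; stop at 90 deg
r0=np.array([.117,.023]);
for t in np.deg2rad(np.arange(0,91,6)):
    c,s_=np.cos(t),np.sin(t);q=np.array([c*r0[0]-s_*r0[1],s_*r0[0]+c*r0[1]])-r0
    print(round(np.rad2deg(t)),(Rm.T@(a*q[0]+np.array([0,0,q[1]]))).round(4))
E
```

```text
[[-0.524, 0.852, 0.0], [0.852, 0.524, 0.0], [-0.0, 0.0, -1.0]]
axis in tool [ 1.00006939e+00 -1.50936050e-03 -1.35191915e-04]
0 [0. 0. 0.]
6 [-0.003   0.     -0.0121]
12 [-0.0073  0.     -0.0238]
18 [-0.0128  0.     -0.035 ]
24 [-0.0195  0.0001 -0.0456]
30 [-0.0272  0.0001 -0.0554]
36 [-0.0359  0.0001 -0.0644]
42 [-0.0455  0.0001 -0.0724]
48 [-0.0558  0.0001 -0.0793]
54 [-0.0669  0.0001 -0.0852]
60 [-0.0784  0.0002 -0.0898]
66 [-0.0904  0.0002 -0.0932]
72 [-0.1027  0.0002 -0.0954]
78 [-0.1152  0.0002 -0.0962]
84 [-0.1277  0.0002 -0.0957]
90 [-0.14    0.0003 -0.094 ]
```

Emit:
{"fn": "step_arm", "kwargs": {"plan": [{"translation":[-0.003,0,-0.012],"yaw":0,"claw":0.015},{"translation":[-0.007,0,-0.024],"yaw":0,"claw":0.015},{"translation":[-0.013,0,-0.035],"yaw":0,"claw":0.015},{"translation":[-0.02,0,-0.046],"yaw":0,"claw":0.015},{"translation":[-0.02,0,-0.046],"yaw":0,"claw":0.015},{"translation":[-0.02,0,-0.046],"yaw":0,"claw":0.015}], "force": 20}}

```text
t: 11.37
position: [0.4386, -0.0074, 0.0198]
eef_rot: [1.533, 2.741, 0.001]
contact_force: [0.3, -0.6, -2.6]
opening: 0.344
gripper_force: 20.0
```

```bash
cat > b.py <<'E'
from h import *
im,d,W=cloud("scene");q=im.astype(int)
R0=(d>0)&(abs(W[...,0]-.46)<.12)&(abs(W[...,1]+.04)<.12)
w=R0&(q.min(-1)>150)&(q.max(-1)-q.min(-1)<60)&(W[...,2]>.008)&(W[...,2]<.14);b=R0&(q[...,0]-q[...,2]>50)&(W[...,2]>.008)
for n,m in (("white",w),("blue",b)):
    if m.any(): print(n,m.sum(),W[m].mean(0).round(3),W[m].min(0).round(3),W[m].max(0).round(3))
s=ctrl.read_state();print(s["t"],s["position"],s["contact_force"],s["gripper_force"])
E
python3 b.py
```

```text
white 497 [ 0.481 -0.071  0.088] [ 0.43  -0.118  0.061] [ 0.52  -0.014  0.096]
blue 79 [ 0.444 -0.013  0.084] [ 0.426 -0.026  0.072] [ 0.462 -0.001  0.119]
11.4167 [ 0.43788966 -0.00725676  0.01934153] [ 0.10957824  0.42652119 -2.01739586] 19.95802938938141
```

The bottle came up level (white z 0.061 to 0.096), so the pad friction holds its angle. I'll set it back and regrip only the last few millimetres of the cap, so it can swing down by itself.

Emit:
{"fn": "step_arm", "kwargs": {"plan": [{"translation":[0.01,0,0.02],"yaw":0,"claw":0.015},{"translation":[0.02,0,0.038],"yaw":0,"claw":0.015},{"translation":[0.02,0,0.044],"yaw":0,"claw":0.015},{"translation":[0.02,0,0.046],"yaw":0,"claw":0.015},{"translation":[0.02,0,0.046],"yaw":0,"claw":0.015},{"translation":[0.02,0,0.046],"yaw":0,"claw":0.05},{"translation":[0.02,0,0.046],"yaw":0,"claw":0.05},{"translation":[0.02,0,0.046],"yaw":0,"claw":0.05},{"translation":[0.034,0,0.046],"yaw":0,"claw":0.05},{"translation":[0.034,0,0.046],"yaw":0,"claw":0.05},{"translation":[0.034,0,0.046],"yaw":0,"claw":0.015},{"translation":[0.034,0,0.046],"yaw":0,"claw":0.015},{"translation":[0.034,0,0.046],"yaw":0,"claw":0.015},{"translation":[0.034,0,0.046],"yaw":0,"claw":0.015},{"translation":[0.034,0,0.046],"yaw":0,"claw":0.015}], "force": 20}}

```text
t: 12.67
position: [0.4209, 0.0215, -0.0261]
eef_rot: [1.533, 2.742, 0.0]
contact_force: [-0.9, 1.0, 1.9]
opening: 0.342
gripper_force: 19.6
```

Emit:
{"fn": "step_arm", "kwargs": {"plan": [{"translation":[-0.003,0,-0.012],"yaw":0,"claw":0.015},{"translation":[-0.008,0,-0.025],"yaw":0,"claw":0.015},{"translation":[-0.014,0,-0.037],"yaw":0,"claw":0.015},{"translation":[-0.02,0,-0.048],"yaw":0,"claw":0.015},{"translation":[-0.02,0,-0.048],"yaw":0,"claw":0.015},{"translation":[-0.02,0,-0.048],"yaw":0,"claw":0.015}], "force": 20}}

```text
t: 13.17
position: [0.4317, 0.0044, 0.022]
eef_rot: [1.533, 2.741, 0.001]
contact_force: [0.3, 0.1, -1.7]
opening: 0.336
gripper_force: 20.2
```

```bash
python3 b.py
```

```text
white 526 [ 0.477 -0.069  0.064] [ 0.438 -0.114  0.043] [ 0.514 -0.021  0.081]
blue 94 [ 0.444 -0.013  0.08 ] [ 0.42  -0.026  0.07 ] [0.459 0.    0.089]
13.2167 [0.43096942 0.00452376 0.02147234] [ 0.19481092  0.51637345 -1.09133348] 20.228979885578156
```

It tilts now, about 24°. Continuing the arc.

Emit:
{"fn": "step_arm", "kwargs": {"plan": [{"translation":[-0.008,0,-0.01],"yaw":0,"claw":0.015},{"translation":[-0.017,0,-0.02],"yaw":0,"claw":0.015},{"translation":[-0.027,0,-0.028],"yaw":0,"claw":0.015},{"translation":[-0.038,0,-0.036],"yaw":0,"claw":0.015},{"translation":[-0.05,0,-0.042],"yaw":0,"claw":0.015},{"translation":[-0.062,0,-0.047],"yaw":0,"claw":0.015},{"translation":[-0.062,0,-0.047],"yaw":0,"claw":0.015},{"translation":[-0.062,0,-0.047],"yaw":0,"claw":0.015}], "force": 20}}

```text
t: 13.88
position: [0.464, -0.0489, 0.0688]
eef_rot: [1.535, 2.741, 0.0]
contact_force: [0.2, -0.0, -1.8]
opening: 0.335
gripper_force: 22.3
```

```bash
echo 'cv2.imwrite("pics/c1.png",cv2.resize(im[100:260,190:370],None,fx=3,fy=3))'>>b.py; python3 b.py
```

```text
white 510 [ 0.499 -0.104  0.078] [ 0.465 -0.142  0.034] [ 0.532 -0.05   0.11 ]
blue 133 [ 0.475 -0.063  0.12 ] [ 0.45  -0.078  0.107] [ 0.49  -0.042  0.132]
13.9333 [ 0.4631903  -0.04847141  0.06843228] [ 0.22711848  0.6456905  -2.20505142] 22.237752377986908
```

View pics/c1.png

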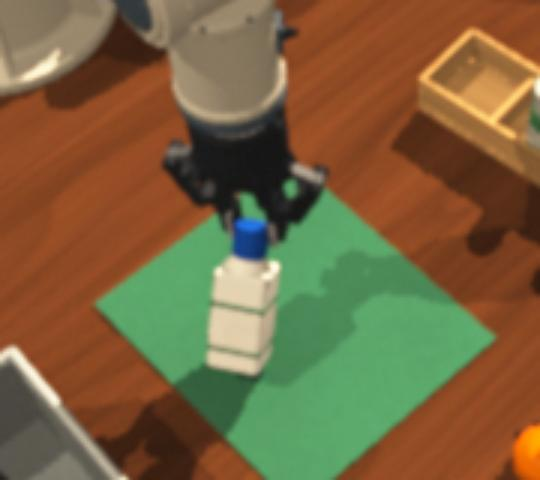

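About 50° up, held by the pads. A few upward jerks should swing it further.

Emit:
{"fn": "step_arm", "kwargs": {"plan": [{"translation":[0,0,-0.04],"yaw":0,"claw":0.015},{"translation":[0,0,-0.04],"yaw":0,"claw":0.015},{"translation":[0,0,-0.03],"yaw":0,"claw":0.015},{"translation":[0,0,-0.02],"yaw":0,"claw":0.015},{"translation":[0,0,-0.01],"yaw":0,"claw":0.015},{"translation":[0,0,-0.05],"yaw":0,"claw":0.015},{"translation":[0,0,-0.05],"yaw":0,"claw":0.015},{"translation":[0,0,-0.04],"yaw":0,"claw":0.015},{"translation":[0,0,-0.03],"yaw":0,"claw":0.015},{"translation":[0,0,-0.02],"yaw":0,"claw":0.015},{"translation":[0,0,-0.06],"yaw":0,"claw":0.015},{"translation":[0,0,-0.06],"yaw":0,"claw":0.015}], "force": 20}}

```text
t: 14.93
position: [0.4641, -0.0483, 0.1293]
eef_rot: [-1.532, -2.742, 0.001]
contact_force: [2.5, -0.1, -1.6]
opening: 0.337
gripper_force: 24.7
```

```bash
cat >> b.py <<'E'
# body axis: PCA of white+blue side line: blue mean -> white mean
v=W[b].mean(0)-W[w].mean(0);print("elev of blue-white means",np.rad2deg(np.arctan2(v[2],np.hypot(v[0],v[1]))),v.round(3))
E
python3 b.py
```

```text
white 252 [ 0.497 -0.103  0.11 ] [ 0.472 -0.125  0.076] [ 0.52  -0.042  0.14 ]
blue 148 [ 0.475 -0.062  0.178] [ 0.45  -0.076  0.164] [ 0.489 -0.042  0.189]
14.9833 [ 0.46418633 -0.04826891  0.1284342 ] [ 0.33022954  1.67899461 -2.1692501 ] 24.76517289876938
elev of blue-white means 55.11405682075517 [-0.022  0.042  0.068]
```

Emit:
{"fn": "step_arm", "kwargs": {"plan": [{"translation":[-0.035,0,-0.02],"yaw":0,"claw":0.015},{"translation":[-0.035,0,-0.02],"yaw":0,"claw":0.015},{"translation":[-0.025,0,-0.01],"yaw":0,"claw":0.015},{"translation":[-0.015,0,0.0],"yaw":0,"claw":0.015},{"translation":[-0.007,0,0.01],"yaw":0,"claw":0.015},{"translation":[0,0,0.02],"yaw":0,"claw":0.015},{"translation":[-0.03,0,-0.01],"yaw":0,"claw":0.015},{"translation":[-0.03,0,-0.01],"yaw":0,"claw":0.015},{"translation":[-0.02,0,0.0],"yaw":0,"claw":0.015},{"translation":[-0.01,0,0.01],"yaw":0,"claw":0.015},{"translation":[0,0,0.02],"yaw":0,"claw":0.015},{"translation":[0,0,0.03],"yaw":0,"claw":0.015},{"translation":[0,0,0.03],"yaw":0,"claw":0.015}], "force": 20}}

```text
t: 16.07
position: [0.4613, -0.0479, 0.0958]
eef_rot: [-1.529, -2.739, 0.003]
contact_force: [-0.6, 0.2, -1.4]
opening: 0.338
gripper_force: 26.0
```

```bash
python3 b.py; python3 - <<'E'
import cv2; from h import *
w,_=ctrl.grab_frame("wrist"); c=cv2.imread("pics/c1.png"); cv2.imwrite("pics/c2.png",cv2.hconcat([c[:480,:400],cv2.resize(w[:,120:520],(400,480))]))
E
```

```text
white 250 [ 0.481 -0.075  0.108] [ 0.448 -0.106  0.038] [ 0.501 -0.037  0.133]
blue 136 [ 0.471 -0.06   0.144] [ 0.449 -0.073  0.127] [ 0.484 -0.041  0.152]
16.1167 [ 0.46234212 -0.04819002  0.09698357] [-0.1595052  -0.52820324 -1.98978543] 26.028229594230652
elev of blue-white means 63.20711159260062 [-0.01   0.015  0.036]
```

View pics/c2.png

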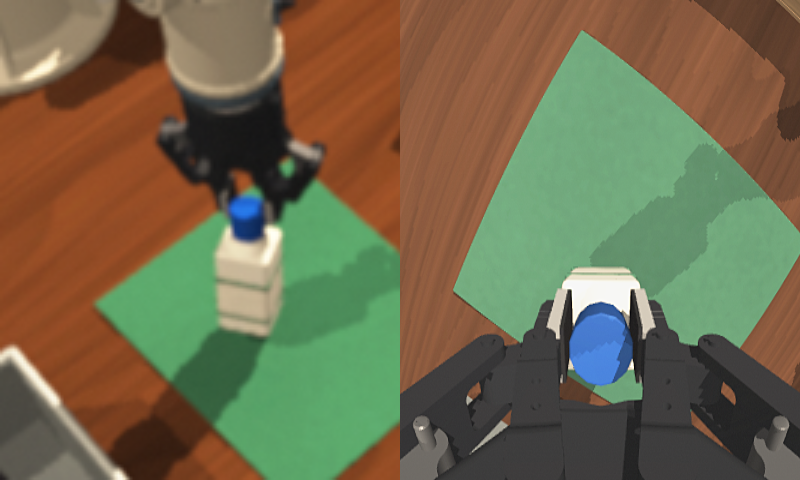

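The scene view shows the bottle hanging nearly upright (245,265), held by the cap. I'll compute the tilt from the cap's top plane.

```bash
cat > tilt.py <<'E'
from h import *
im,d,W=wcloud();q=im.astype(int);s=ctrl.read_state();Rm=R.from_rotvec(s["eef_rot"]).as_matrix()
T=(W-np.array(s["position"]))@Rm   # tool coords
m=(q[...,0]-q[...,2]>50)&(d>0)&(np.linalg.norm(T[...,:2],axis=-1)<.06)&(abs(T[...,2])<.1)
p=T[m];print("cap tool min/max",p.min(0).round(4),p.max(0).round(4),m.sum())
best=None;rng=np.random.default_rng(0)
for _ in range(500):
    a,b,c=p[rng.choice(len(p),3,False)];n=np.cross(b-a,c-a)
    if np.linalg.norm(n)<1e-5: continue
    n/=np.linalg.norm(n);k=abs((p-a)@n)<.0015
    if n[2]>0:n=-n
    if -n[2]>.5 and (best is None or k.sum()>best.sum()): best=k
c=p[best].mean(0);n=np.linalg.svd(p[best]-c)[2][2];n*=-np.sign(n[2])
print("cap top centre(tool)",c.round(4),"normal",n.round(3),"tilt +x deg",np.rad2deg(np.arctan2(n[0],-n[2])).round(1),best.sum())
cw=Rm@c+s["position"];print("world cap top",cw.round(4),"base",(cw-.128*(Rm@n)).round(4),s["position"])
g=(d>0)&(q.min(-1)>170)&(W[...,2]<.14)&(np.linalg.norm(T[...,:2],axis=-1)<.07)
print("white z",W[g].min(0).round(3),W[g].max(0).round(3))
E
python3 tilt.py
```

```text
cap tool min/max [-0.0201 -0.015  -0.0551] [ 0.0079  0.0141 -0.0216] 3397
cap top centre(tool) [-0.0055 -0.0005 -0.0503] normal [ 0.259  0.001 -0.966] tilt +x deg 15.0 2972
world cap top [ 0.4664 -0.0535  0.1488] base [ 0.4836 -0.0818  0.0251] [ 0.46386439 -0.0485478   0.09847291]
white z [ 0.439 -0.097  0.002] [ 0.52  -0.027  0.14 ]
```

15° short of vertical, with the lowest corner about 16 mm above the mat. Lower it, then swing over the edge.

Emit:
{"fn": "step_arm", "kwargs": {"plan": [{"translation":[0,0,0.008],"yaw":0,"claw":0.015},{"translation":[0,0,0.013],"yaw":0,"claw":0.015},{"translation":[0,0,0.016],"yaw":0,"claw":0.015},{"translation":[0,0,0.017],"yaw":0,"claw":0.015},{"translation":[-0.006,0,0.017],"yaw":0,"claw":0.015},{"translation":[-0.012,0,0.017],"yaw":0,"claw":0.015},{"translation":[-0.018,0,0.017],"yaw":0,"claw":0.015},{"translation":[-0.024,0,0.018],"yaw":0,"claw":0.015},{"translation":[-0.028,0,0.018],"yaw":0,"claw":0.015},{"translation":[-0.032,0,0.019],"yaw":0,"claw":0.015},{"translation":[-0.032,0,0.019],"yaw":0,"claw":0.015},{"translation":[-0.032,0,0.019],"yaw":0,"claw":0.015}], "force": 20}}

```text
t: 17.22
position: [0.4817, -0.0763, 0.0808]
eef_rot: [1.533, 2.74, 0.001]
contact_force: [-2.5, -0.1, 7.9]
opening: 0.333
gripper_force: 28.0
```

```bash
python3 tilt.py; python3 -c "
from h import *;s=ctrl.read_state();print(s['contact_force'],s['gripper_force'])"
```

```text
cap tool min/max [-0.0214 -0.0145 -0.0551] [ 0.0075  0.0145 -0.0231] 3548
cap top centre(tool) [-0.0064  0.     -0.0517] normal [ 0.185  0.01  -0.983] tilt +x deg 10.6 2936
world cap top [ 0.485  -0.0816  0.1324] base [ 0.4965 -0.1025  0.0067] [ 0.48168858 -0.07621016  0.08076287]
white z [ 0.458 -0.116  0.003] [ 0.533 -0.055  0.14 ]
[-1.33411515  0.71684371  8.31588113] 27.994176149368286
```

Emit:
{"fn": "step_arm", "kwargs": {"plan": [{"translation":[-0.006,0,0.0005],"yaw":0,"claw":0.015},{"translation":[-0.012,0,0.001],"yaw":0,"claw":0.015},{"translation":[-0.018,0,0.0015],"yaw":0,"claw":0.015},{"translation":[-0.024,0,0.002],"yaw":0,"claw":0.015},{"translation":[-0.03,0,0.002],"yaw":0,"claw":0.015},{"translation":[-0.03,0,0.002],"yaw":0,"claw":0.015}], "force": 20}}

```text
t: 17.77
position: [0.4972, -0.1021, 0.0787]
eef_rot: [1.533, 2.741, 0.001]
contact_force: [-2.2, 2.2, 11.5]
opening: 0.339
gripper_force: 32.8
```

```bash
python3 tilt.py; python3 -c "
from h import *;s=ctrl.read_state();print(s['contact_force'],s['gripper_force'])"
```

```text
cap tool min/max [-0.0233 -0.0143 -0.0555] [ 0.0079  0.0144 -0.0268] 3960
cap top centre(tool) [-0.0072  0.     -0.0533] normal [-0.052  0.007 -0.999] tilt +x deg -3.0 2631
world cap top [ 0.5007 -0.1079  0.1319] base [ 0.4966 -0.1027  0.0041] [ 0.49692919 -0.10173917  0.07863042]
white z [ 0.467 -0.112  0.002] [ 0.548 -0.073  0.14 ]
[-1.3993557   2.27607414 10.24339252] 32.76481568813324
```

Tilt is now -3°. Back off a hair, release, retract and verify.

Emit:
{"fn": "step_arm", "kwargs": {"plan": [{"translation":[0.003,0,-0.0005],"yaw":0,"claw":0.015},{"translation":[0.005,0,-0.001],"yaw":0,"claw":0.015},{"translation":[0.005,0,-0.001],"yaw":0,"claw":0.015},{"translation":[0.005,0,-0.001],"yaw":0,"claw":0.03},{"translation":[0.005,0,-0.001],"yaw":0,"claw":0.032},{"translation":[0.005,0,-0.001],"yaw":0,"claw":0.036},{"translation":[0.005,0,-0.001],"yaw":0,"claw":0.05},{"translation":[0.005,0,-0.001],"yaw":0,"claw":0.07},{"translation":[0.005,0,-0.001],"yaw":0,"claw":0.07},{"translation":[0.005,0,-0.03],"yaw":0,"claw":0.07},{"translation":[0.0,0,-0.06],"yaw":0,"claw":0.07},{"translation":[0.0,0,-0.06],"yaw":0,"claw":0.07},{"translation":[0.0,0,-0.06],"yaw":0,"claw":0.07}], "force": 20}}

```text
t: 18.9
position: [0.4975, -0.1014, 0.1393]
eef_rot: [1.531, 2.739, 0.002]
contact_force: [-0.5, 0.1, -0.8]
opening: 0.818
gripper_force: 0.0
```

```bash
sed -i 's/abs(T\[...,2\])<.1)/(W[...,2]>.08)\&(W[...,2]<.17))/' tilt.py; python3 tilt.py; python3 -c "
from h import *;s=ctrl.read_state();print(s['contact_force'],s['opening'])"
```

```text
cap tool min/max [-0.0164 -0.0184  0.0056] [0.0176 0.0129 0.0458] 1971
cap top centre(tool) [ 0.003  -0.0008  0.0073] normal [ 0.     0.002 -1.   ] tilt +x deg 0.0 1580
world cap top [ 0.4941 -0.0989  0.1308] base [ 0.494  -0.0992  0.0028] [ 0.49632522 -0.10110265  0.13808185]
white z [ 0.464 -0.162  0.002] [ 0.523 -0.069  0.132]
[-0.23045651  0.07496602 -0.50836199] 0.8218456389765505
```

Standing upright at (0.494,-0.099), tilt 0, base on the mat and released. Take it again.

Emit:
{"fn": "step_arm", "kwargs": {"plan": [{"translation":[0.002,0,0.03],"yaw":0,"claw":0.07},{"translation":[0.002,0,0.05],"yaw":0,"claw":0.07},{"translation":[0.002,0,0.063],"yaw":0,"claw":0.07},{"translation":[0.002,0,0.063],"yaw":0,"claw":0.07},{"translation":[0.002,0,0.063],"yaw":0,"claw":0.01},{"translation":[0.002,0,0.063],"yaw":0,"claw":0.01},{"translation":[0.002,0,0.063],"yaw":0,"claw":0.01},{"translation":[0.002,0,0.063],"yaw":0,"claw":0.01},{"translation":[0.002,0,0.063],"yaw":0,"claw":0.01},{"translation":[0.002,0,0.063],"yaw":0,"claw":0.01},{"translation":[0.002,0,0.063],"yaw":0,"claw":0.01}], "force": 45}}

```text
t: 19.87
position: [0.4956, -0.0995, 0.0756]
eef_rot: [1.532, 2.741, 0.001]
contact_force: [-1.2, -0.2, 6.6]
opening: 0.335
gripper_force: 44.5
```

Emit:
{"fn": "step_arm", "kwargs": {"plan": [{"translation":[0,0,-0.02],"yaw":0,"claw":0.01},{"translation":[0,0,-0.05],"yaw":0,"claw":0.01},{"translation":[0,0,-0.08],"yaw":0,"claw":0.01},{"translation":[0,0,-0.11],"yaw":0,"claw":0.01},{"translation":[0.016,0.007,-0.13],"yaw":-4,"claw":0.01},{"translation":[0.04,0.018,-0.13],"yaw":-9,"claw":0.01},{"translation":[0.068,0.031,-0.13],"yaw":-14,"claw":0.01},{"translation":[0.096,0.044,-0.13],"yaw":-19,"claw":0.01},{"translation":[0.124,0.057,-0.13],"yaw":-24,"claw":0.01},{"translation":[0.152,0.069,-0.13],"yaw":-29,"claw":0.01},{"translation":[0.18,0.082,-0.13],"yaw":-34,"claw":0.01},{"translation":[0.208,0.095,-0.13],"yaw":-39,"claw":0.01},{"translation":[0.236,0.108,-0.13],"yaw":-45,"claw":0.01},{"translation":[0.264,0.12,-0.13],"yaw":-51,"claw":0.01},{"translation":[0.29,0.132,-0.13],"yaw":-57,"claw":0.01},{"translation":[0.31,0.142,-0.13],"yaw":-62,"claw":0.01},{"translation":[0.322,0.147,-0.13],"yaw":-62.5,"claw":0.01},{"translation":[0.322,0.147,-0.13],"yaw":-62.5,"claw":0.01},{"translation":[0.322,0.147,-0.13],"yaw":-62.5,"claw":0.01},{"translation":[0.322,0.147,-0.13],"yaw":-62.5,"claw":0.01}], "force": 45}}

```text
t: 21.53
position: [0.4514, 0.251, 0.2046]
eef_rot: [0.109, -3.139, 0.001]
contact_force: [0.3, -0.1, -0.5]
opening: 0.337
gripper_force: 45.1
```

```bash
sed -i 's/W\[...,2\]<.17/W[...,2]<.28/' tilt.py; python3 tilt.py
```

```text
cap tool min/max [-0.0139 -0.0134 -0.0575] [ 0.016   0.0151 -0.0287] 4101
cap top centre(tool) [ 0.0014  0.0009 -0.055 ] normal [ 0.004  0.008 -1.   ] tilt +x deg 0.3 3018
world cap top [0.45   0.2517 0.2597] base [0.4506 0.2506 0.1317] [0.45150118 0.25080915 0.20466848]
white z [ 0.407  0.208 -0.002] [0.487 0.304 0.139]
```

Upright and centred over cell0, base at 0.132. Lower to the compartment floor.

Emit:
{"fn": "step_arm", "kwargs": {"plan": [{"translation":[0,0,0.02],"yaw":0,"claw":0.01},{"translation":[0,0,0.045],"yaw":0,"claw":0.01},{"translation":[0,0,0.07],"yaw":0,"claw":0.01},{"translation":[0,0,0.09],"yaw":0,"claw":0.01},{"translation":[0,0,0.108],"yaw":0,"claw":0.01},{"translation":[0,0,0.118],"yaw":0,"claw":0.01},{"translation":[0,0,0.123],"yaw":0,"claw":0.01},{"translation":[0,0,0.125],"yaw":0,"claw":0.01},{"translation":[0,0,0.125],"yaw":0,"claw":0.01},{"translation":[0,0,0.125],"yaw":0,"claw":0.01}], "force": 45}}

```text
t: 22.42
position: [0.4522, 0.2521, 0.0807]
eef_rot: [-0.112, 3.138, 0.001]
contact_force: [0.3, 1.7, -2.4]
opening: 0.34
gripper_force: 45.2
```

Emit:
{"fn": "step_arm", "kwargs": {"plan": [{"translation":[0,0,0.001],"yaw":0,"claw":0.01},{"translation":[0,0,0.002],"yaw":0,"claw":0.01},{"translation":[0,0,0.0025],"yaw":0,"claw":0.01},{"translation":[0,0,0.0025],"yaw":0,"claw":0.01},{"translation":[0,0,0.0025],"yaw":0,"claw":0.01}]}}

```text
t: 22.83
position: [0.4518, 0.2522, 0.0777]
eef_rot: [-0.112, 3.139, 0.001]
contact_force: [0.2, -0.5, 1.9]
opening: 0.339
gripper_force: 45.6
```

Touching (force sign flipped, about 4 N). Release and retract.

Emit:
{"fn": "step_arm", "kwargs": {"plan": [{"translation":[0,0,0],"yaw":0,"claw":0.03},{"translation":[0,0,0],"yaw":0,"claw":0.034},{"translation":[0,0,0],"yaw":0,"claw":0.045},{"translation":[0,0,0],"yaw":0,"claw":0.065},{"translation":[0,0,0],"yaw":0,"claw":0.065},{"translation":[0,0,0],"yaw":0,"claw":0.065},{"translation":[0,0,-0.02],"yaw":0,"claw":0.065},{"translation":[0,0,-0.05],"yaw":0,"claw":0.065},{"translation":[0,0,-0.09],"yaw":0,"claw":0.065},{"translation":[0,0,-0.13],"yaw":0,"claw":0.065},{"translation":[0,0,-0.15],"yaw":0,"claw":0.065},{"translation":[0,0,-0.15],"yaw":0,"claw":0.065},{"translation":[0,0,-0.15],"yaw":0,"claw":0.065}]}}

```text
t: 23.92
position: [0.4521, 0.2523, 0.2284]
eef_rot: [-0.112, 3.137, 0.002]
contact_force: [-0.0, -0.4, -1.1]
opening: 0.757
gripper_force: 0.0
```

```bash
sed -i 's/W\[...,2\]<.28/W[...,2]<.16/' tilt.py; python3 tilt.py; python3 - <<'E'
from h import *
im,d,W=cloud("scene");w,_=ctrl.grab_frame("wrist")
cv2.imwrite("pics/end.png",cv2.hconcat([im[:,140:460],w[:,160:480]]))
s=ctrl.read_state();print(s["t"],s["contact_force"],s["opening"])
E
```

```text
cap tool min/max [-0.0144 -0.0137  0.0923] [0.0153 0.0141 0.1239] 905
cap top centre(tool) [0.0005 0.0003 0.0942] normal [ 0.01   0.001 -1.   ] tilt +x deg 0.6 770
world cap top [0.4507 0.252  0.1327] base [0.4519 0.252  0.0047] [0.45122724 0.25179843 0.22692993]
white z [0.407 0.208 0.003] [0.521 0.298 0.133]
24.0667 [-0.39022073  0.38120989 -0.71955516] 0.7587362630076799
```

View pics/end.png

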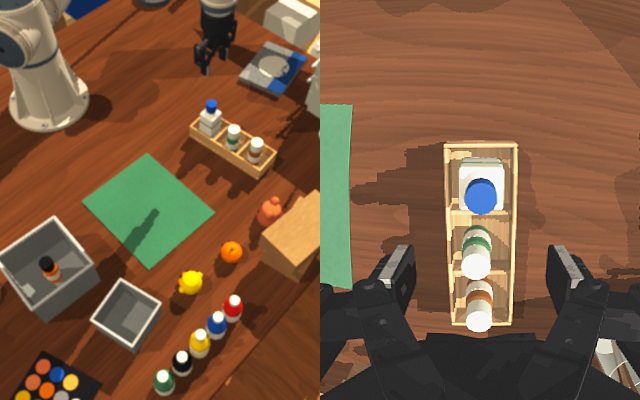

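The bottle stands upright in cell0 (210,120) and the orange pot is in the large bin (48,268). The green and amber pots, the pumpkin and the chick are untouched.

```bash
python3 -c "
from plant import ctrl;print(ctrl.hand_in())"
```

```text
the job is handed in; nothing more can be done
None
```

Job handed in at about 24 s: the dried-out orange pot is in the larger grey bin, and the bottle, stood upright and released on the mat first, now stands upright in the freed -x caddy compartment with the other pots, pumpkin and chick left alone.

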